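Seat the mixing jar and hold the run plunger

ROBOT

A 6-joint arm with a two-finger parallel gripper is mounted at the origin on the work surface. World frame = base frame: x ahead of the robot, y to its left, z up, the work surface at z = 0. Lengths are in mm, angles in degrees, forces in N, time in s.
With the tool pointing down it reaches from about 300 to 875 mm from the base axis. Payload 6.4 kg.
Tool frame: the origin (TCP) lies on the centre line of the jaws, within the pads' length; the fingertips stand 22 mm ahead of it and the grasp point (between the pads) lies 3 mm ahead of it; z points along the fingers, y is the line along which they close (so a half turn about z gives the same grasp; the last joint's range is limited). The gripper opens to 88 mm and grips with 3 to 60 N. Pads are 18 mm wide; open, the fingers measure 123 mm over their backs; the gripper's body (75 mm by 187 mm) begins 45 mm behind the grasp point.
Start: joints at [53.44, 10.359, 92.074, -0, 77.567, -11.82], TCP at [240.632, 522.243, 260.714] pointing down, gripper open.
Joint ranges: [-171.53, 171.53], [-51.25, 118.39], [17.06, 147.69], [-65.23, 245.23], [0, 150.52], [-178.68, 178.68]. Speed limits (degrees/s): [147.25, 147.25, 172.46, 180, 180, 180].

INTERFACE

Orientations are given as [roll, pitch, yaw] about the fixed x, y, z axes, in that order (R = Rz(yaw) Ry(pitch) Rx(roll)).
In Python, from plant import ctrl gives the robot as it stands.
- The arm moves only by the tool carry_out, never from a script. Its argument "targets" is a list of rows, each an object with "dp": the shift along the tool's x, y, z in cm, a list of three; "delta_rot": the turn, a rotation vector about the tool's x, y, z in degrees, a list of three; "fingers": the opening, from 0 (shut) to 1 (fully open). A call has 1 to 5 rows; each row shifts and turns the commanded pose from where the row before left it, along the tool's axes as they then stand; what a row does not reach is not made up. A row lasts 1/8 s, in which the tool goes at most 62.5 mm and 10.7 degrees, less where a joint would pass 70% of its speed; a pose out of reach is approached as far as the arm can. A call with a gripper value outside its range is refused whole. The fingers move at their own pace and stop on an object; "newtons" is the grip in N (left out, the last holds). Time passes only in rows, so rows that do not move let the fingers close. It gives the time, the measured TCP pose, the force, the opening and the grip force at its end, in the units of the state.
- ctrl.observe(): the state, without advancing time (a new reading comes with each control period).
- ctrl.grab_frame(name): name is "scene" or "top" or "wrist"; returns the picture (384x512x3 uint8, red, green, blue); there is no depth.
- ctrl.camera_model(name): a dict with "fx", "fy", "cx", "cy" (pixels), "view" (4x4, takes a point from world to camera coordinates); the wrist camera has in their place "T_tool_cam" (4x4, takes a point from camera to tool coordinates, whose origin is the TCP and whose axes are the flange's). Camera axes: x right, y down, z forward; pixel columns grow to the right and rows downward; lengths in mm; the calibration is good to about 2 mm. A picture is of the moment at which its call begins: read the wrist's pose just before it. camera_model takes no time and is no camera call.
- ctrl.hand_in(): hands the job in; it is judged then, once.
Trained networks look in the newest picture that a camera, given by its name, has taken for a name from the list of things; names that differ only in an ending like _2 or _b are one class to them, and where a whole thing is asked for, a point or a joint stands for the part that bears it (a point fixed in the world has none). Each returns a list of dicts, best first, with "confidence" (0 to 1); they miss things now and then, are a little off and sometimes report something else, mostly with a low value. They report only what shows in the picture. A call takes as long as a camera call. They do not tell look-alikes from the thing itself.
- ctrl.find_in(camera, thing): "centre" ([x, y, z] in mm, in world coordinates, good to about 4 mm: the middle of the surface that is visible of it).
- ctrl.spot_point(camera, thing): "centre" ([x, y, z] in mm, in world coordinates, good to about 4 mm: a listed point, or the origin of a listed thing).
The state is a dict: "time": time; "q": joint angles; "joint_velocities": joint speeds; "tau": joint torques, N m; "ee_pos": TCP position; "ee_rot": TCP orientation; "force": force on the tool from outside, world axes, zero at the start; "wrist_torque": the same for the moment, N m; "grip_width": finger opening in mm; "grasp_force": force on a finger pad.
Only numpy, scipy, OpenCV 4.12 (cv2) and the standard library are available. Lean on these libraries where they do the work, as an engineer would, in place of code of your own. Each camera call takes 0.05 s, during which the arm holds its last target. There are 200 camera calls.

TASK

Put the blue-lidded mixing jar on the mixer so that both holes of its metal foot drop over the two steel pegs and the foot lies flat on the deck, and let go of the jar. Only then press the round run plunger straight down with the fingers until its white band has gone into the collar and about half of the green band still shows (15 mm of travel), never so far that the red band starts to sink in, and finish while still holding it there with the fingers. Leave the sprayer, the meter and the vial where they are.

Things in the scene. Friction and masses are not known exactly. Their poses are not given: they have to be found in the camera images.
- jar: Loose mixing jar, about 0.4 kg, upright on the table; origin: centre of its underside, z up. Dark steel foot plate 60 (x) by 130 (y) by 8 mm thick with two 13 mm through holes at y = +48 and -48 mm; glass drum 58 mm wide up to z = 48; blue lid 64 mm wide up to 58; blue bar knob 24 (x) by 50 (y) mm from z = 58 to 86. A half turn leaves it the same: seat it either way.
- jar_knob (a point): Centre of the jar's bar knob, 72 mm above the jar's underside, the point to grip (across its 24 mm width, along the jar's x).
- mixer: Fixed grey bench mixer: deck 150 (x) by 280 (y) mm, its top 45 mm above the origin, which is the centre of its underside, on the table; z up. At y = +22 and +118 mm stand two steel pegs, 9 mm thick, 18 mm tall, the upper 7 mm tapered to 3 mm. At y = -70 mm is the plunger in a black collar, 44 to 52 mm wide, 15 mm tall.
- mixer_seat (a point): Point on the deck's top midway between the pegs (mixer x = 0, y = +70 mm, z = 45 mm): where the centre of the jar's underside belongs. Axes as the mixer's: the pegs lie along y, 48 mm to each side.
- plunger_top (a point): Centre of the top of the plunger's black flat cap (36 mm in diameter, 8 mm thick); 94 mm above the table at rest, and sinks as it is pressed.
- plunger (a joint): Downward travel of the sprung run plunger, m: 0 at rest, 0.026 at the bottom stop. At rest it shows above its collar, from below: a white band 10 mm high, a green one 10 mm, a red one 6 mm, and the black cap. The spring takes about 3 N to start and 0.4 N more per mm: about 9 N at 15 mm. It springs back when let go.
- sprayer: Bystander: loose yellow spray bottle with blue and white head, 94 mm in diameter, 202 mm tall; origin: centre of its underside.
- meter: Bystander: loose black handheld meter lying flat, 85 by 150 by 30 mm; origin: centre of its underside.
- vial: Bystander: loose amber sample vial with green cap, 30 mm in diameter, 65 mm tall; origin: centre of its underside.
Not all that is in view belongs to the job. What is shaped like the jar but pink is not meant.

How it is judged (in metres and radians):
On the way, in this order (a step that is already met when the one before it is completed fails the run):
1. the jar's foot lies flat on the deck over both pegs, the fingers have let go of it, the plunger is still up (horizontal distance between jar and mixer_seat below 0.005 m and z of jar in the frame of mixer_seat between -0.0025 and 0.0025 m and angle between the y axis of jar and the y axis of mixer, either way round below 0.1 rad and angle between jar's own z axis and vertical below 0.05 rad and contact force between the fingers and jar below 0.3 N and value of joint plunger below 0.003 m), for 0.2 s.
2. the plunger is held in the middle of its green band (value of joint plunger between 0.0115 and 0.0185 m and contact force between the fingers and mixer above 3 N), for 0.3 s.
At the end, for the whole second after the job is handed in: The jar stands flat on the mixer deck over both pegs (within 5 mm of the seat, 2.5 mm in height, 0.05 rad of tilt), touched by neither fingers nor arm, and through the last second the fingers keep the plunger pressed with more than 3 N at a travel of 11.5 to 18.5 mm (all of step 2 and horizontal distance between jar and mixer_seat below 0.005 m and z of jar in the frame of mixer_seat between -0.0025 and 0.0025 m and angle between the y axis of jar and the y axis of mixer, either way round below 0.1 rad and angle between jar's own z axis and vertical below 0.05 rad and contact force between each of the arm, the fingers and jar below 0.3 N); the arm keeps its last pose, push and grip.
It fails at once if the plunger is pressed (more than 5 mm) while the jar is not on its seat (value of joint plunger above 0.005 m and (horizontal distance between jar and mixer_seat above 0.008 m or z of jar in the frame of mixer_seat above 0.005 m)).
It fails at once if the plunger is pressed into the red (beyond 21.5 mm) (value of joint plunger above 0.0215 m).
It fails at once if the sprayer, the meter or the vial is moved more than 30 mm (distance of any of sprayer, meter, vial from where it was at the start of the episode above 0.03 m).
It also fails if it takes over 51 s, if anything falls off the work surface, if the arm or the gripper's body presses on something with over 40 N, if the wrist force passes 120 N, or if a joint passes its speed limit or range.

## Working session

There is one attempt and no reset: what is moved stays moved. The work goes in short steps, Python scripts to look and compute and a tool call to move; the robot and the scene stay as the last step left them, time stands still between calls to the robot, and variables do not carry over. Pictures are saved under pics/ and viewed, at most 10 in all, crops included, and the job is handed in when it is done.

Besides the shell and the picture viewer there is one more tool, called after "Call:" in YAML: its name, and indented under it one key for each argument. carry_out: Moves the arm, as the interface text tells. Its arguments: {"type":"object","properties":{"targets":{"type":"array","items":{"type":"object","properties":{"dp":{"type":"array","items":{"type":"number"}},"delta_rot":{"type":"array","items":{"type":"number"}},"fingers":{"type":"number"}}}},"newtons":{"type":"number"}},"required":["targets"]}

```bash
mkdir -p pics; cat > h.py <<'E'
import numpy as np, cv2
from plant import ctrl
def snap(c,fn=None):
    im=ctrl.grab_frame(c)
    if fn: cv2.imwrite('pics/'+fn,cv2.cvtColor(im,cv2.COLOR_RGB2BGR))
    return im
def proj(c,p):
    m=ctrl.camera_model(c); q=np.array(m['view'])@np.r_[p,1]
    return np.array([m['fx']*q[0]/q[2]+m['cx'],m['fy']*q[1]/q[2]+m['cy']])
def ray(m,V,u,v):
    d=np.array([(u-m['cx'])/m['fx'],(v-m['cy'])/m['fy'],1]); R=V[:3,:3]
    return -R.T@V[:3,3], R.T@d
def onz(c,u,v,z):
    m=ctrl.camera_model(c); o,d=ray(m,np.array(m['view']),u,v); return o+d*(z-o[2])/d[2]
E
python3 - <<'E'
from h import *
a=snap('scene');b=snap('top')
cv2.imwrite('pics/a.png',cv2.cvtColor(cv2.resize(np.vstack([a,b]),None,fx=.78,fy=.78),cv2.COLOR_RGB2BGR))
cv2.imwrite('pics/b.png',cv2.cvtColor(b,cv2.COLOR_RGB2BGR));cv2.imwrite('pics/s.png',cv2.cvtColor(a,cv2.COLOR_RGB2BGR))
for c in('scene','top'):
  for t in ('jar','jar_knob','mixer','mixer_seat','plunger_top','sprayer','meter','vial'):
    print(c,t,[(np.round(r['centre']),round(r['confidence'],2),proj(c,r['centre']).round()) for r in ctrl.spot_point(c,t)])
E
```

```text
scene jar [(array([472., 199.,  -1.]), 0.78, array([260., 182.])), (array([325., 217.,   1.]), 0.66, array([231., 145.]))]
scene jar_knob [(array([444., 388.,  72.]), 0.98, array([308., 123.])), (array([473., 203.,  73.]), 0.67, array([262., 164.])), (array([323., 208.,  75.]), 0.61, array([227., 128.]))]
scene mixer [(array([ 553., -186.,    0.]), 0.68, array([153., 293.]))]
scene mixer_seat [(array([ 539., -116.,   41.]), 0.72, array([172., 263.]))]
scene plunger_top [(array([ 567., -256.,   92.]), 0.67, array([117., 303.]))]
scene sprayer [(array([620., 432.,   0.]), 0.75, array([362., 171.]))]
scene meter [(array([784., 151.,   2.]), 0.86, array([333., 277.]))]
scene vial [(array([ 777., -114.,   -3.]), 0.75, array([240., 352.]))]
top jar [(array([476., 201.,   3.]), 0.77, array([216., 220.])), (array([322., 212.,   1.]), 0.63, array([212., 276.])), (array([446., 386.,  -2.]), 0.56, array([151., 232.]))]
top jar_knob [(array([444., 386.,  72.]), 0.97, array([144., 231.])), (array([327., 210.,  75.]), 0.84, array([210., 275.])), (array([471., 193.,  73.]), 0.73, array([217., 219.]))]
top mixer [(array([ 554., -187.,   -1.]), 0.98, array([352., 190.]))]
top mixer_seat [(array([ 539., -119.,   48.]), 0.77, array([331., 193.])), (array([621., 430.,   3.]), 0.39, array([137., 171.]))]
top plunger_top [(array([ 565., -257.,   93.]), 0.43, array([387., 180.]))]
top sprayer [(array([620., 428.,   2.]), 0.85, array([137., 172.]))]
top meter [(array([782., 148.,  -3.]), 0.93, array([234., 116.]))]
top vial [(array([ 777., -115.,    5.]), 0.52, array([324., 115.]))]
```

View pics/a.png

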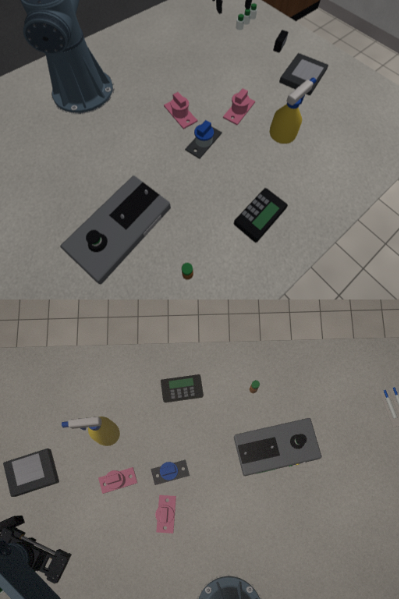

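The pink look-alikes sit at scene (231,140) and (308,128); the blue-lidded jar, the one I want, is at scene (262,172) and top (216,219). The mixer is at top (352,190). I'll check the choice in a close crop.

```bash
python3 - <<'E'
from h import *
b=cv2.imread('pics/b.png')[155:260,185:425]; s=cv2.imread('pics/s.png')[140:220,220:320]
o=cv2.resize(b,None,fx=3.3,fy=3.3,interpolation=2); o2=cv2.resize(s,(300,240),interpolation=2)
c=np.zeros((o.shape[0]+240,o.shape[1],3),np.uint8);c[:o.shape[0]]=o;c[o.shape[0]:,:300]=o2
cv2.imwrite('pics/c.png',c)
print(ctrl.camera_model('wrist'),{k:np.round(v,2) for k,v in ctrl.observe().items()})
E
```

```text
{'fx': 284.43761886081626, 'fy': 284.43761886081626, 'cx': 253.78928156777323, 'cy': 195.98321829508612, 'T_tool_cam': array([[-1.34278799e-04, -9.65174161e-01, -2.61608143e-01,
         6.52549088e+01],
       [ 9.99999876e-01, -2.55028292e-04,  4.27616410e-04,
         4.92087347e-01],
       [-4.79441788e-04, -2.61608054e-01,  9.65174076e-01,
        -1.24611744e+02],
       [ 0.00000000e+00,  0.00000000e+00,  0.00000000e+00,
         1.00000000e+00]])} {'time': np.float64(0.9), 'q': array([ 53.44,  10.36,  92.07,   0.  ,  77.57, -11.82]), 'joint_velocities': array([-0.05,  0.01,  0.02, -0.09,  0.07, -0.  ]), 'tau': array([ 0.000e+00, -4.338e+01, -3.422e+01,  7.000e-02,  3.000e-02,
        0.000e+00]), 'ee_pos': array([240.63, 522.26, 260.74]), 'ee_rot': array([180.  ,   0.  , 155.26]), 'force': array([ 0.34,  1.16, -0.54]), 'wrist_torque': array([ 0.03, -0.  , -0.03]), 'grasp_force': np.float64(0.0), 'grip_width': np.float64(88.09)}
```

View pics/c.png

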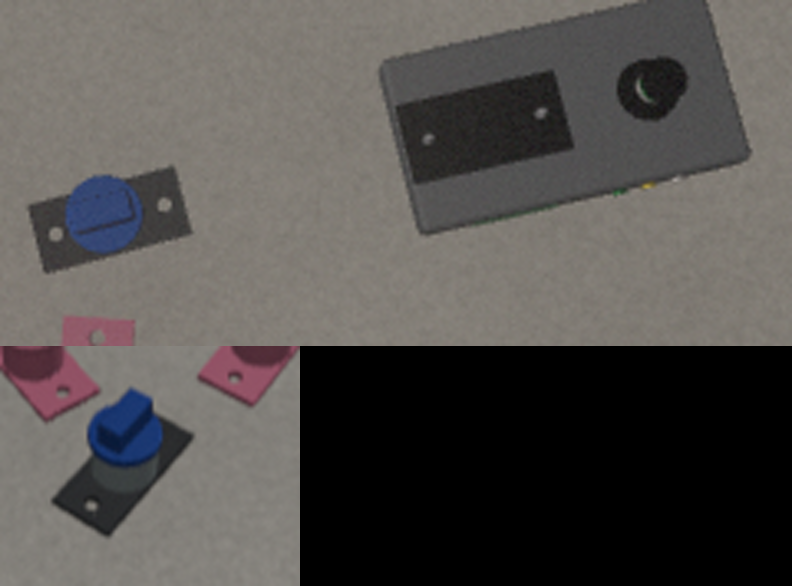

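The crop confirms it: blue lid, dark foot and two holes at crop (56,234) and (165,205). The pegs show at crop (428,139) and (541,113). Next I'll work out yaws and the approach.

```bash
cat >> h.py <<'E'
from scipy.spatial.transform import Rotation as Ro
def plan(pos,yaw,n,p0=None):
    s=ctrl.observe(); p=np.array(s['ee_pos']);R=Ro.from_euler('xyz',s['ee_rot'],degrees=True)
    T=Ro.from_euler('xyz',[180,0,yaw],degrees=True)
    rv=(R.inv()*T).as_rotvec(degrees=True); d=(np.array(pos)-p)/n
    for i in range(n):
        print('dp',(R.inv().apply(d)/10).round(2),'rot',(rv/n).round(2)); R=R*Ro.from_rotvec(rv/n,degrees=True)
E
python3 - <<'E'
from h import *
f=lambda x,y:(185+(x+.5)/3.3-.5,155+(y+.5)/3.3-.5)
H=[onz('top',*f(56,234),6),onz('top',*f(165,205),6)]; P=[onz('top',*f(428,139),55),onz('top',*f(541,113),55)]
for A in(H,P):
  d=A[0]-A[1]; print(np.round(A,1),(A[0]+A[1])/2,np.hypot(*d[:2]),np.degrees(np.arctan2(d[1],d[0])))
j=(H[0]+H[1])/2;d=H[0]-H[1]
plan([j[0],j[1],260],np.degrees(np.arctan2(d[1],d[0])),8)
E
```

```text
[[460.9 241.5   6. ]
 [483.9 148.3   6. ]] [472.39972171 194.86324719   6.        ] 95.99387111466378 103.87532982844392
[[ 529.3  -71.    55. ]
 [ 549.1 -164.5   55. ]] [ 539.22130261 -117.74318073   55.        ] 95.58882124192029 101.9278666611669
dp [-4.34 -2.5   0.01] rot [ 0.   -0.    6.42]
dp [-4.6  -2.    0.01] rot [ 0.   -0.    6.42]
dp [-4.79 -1.48  0.01] rot [ 0.   -0.    6.42]
dp [-4.93 -0.93  0.01] rot [ 0.   -0.    6.42]
dp [-5.   -0.37  0.01] rot [ 0.   -0.    6.42]
dp [-5.01  0.19  0.01] rot [ 0.   -0.    6.42]
dp [-4.96  0.75  0.01] rot [ 0.   -0.    6.42]
dp [-4.84  1.3   0.01] rot [ 0.   -0.    6.42]
```

Call:
carry_out:
  targets:
    - {"dp": [-4.34,-2.5,0],"delta_rot": [0,0,6.4]}
    - {"dp": [-4.6,-2.0,0],"delta_rot": [0,0,6.4]}
    - {"dp": [-4.8,-1.5,0],"delta_rot": [0,0,6.4]}
    - {"dp": [-4.9,-0.9,0],"delta_rot": [0,0,6.4]}
    - {"dp": [-5.0,-0.4,0],"delta_rot": [0,0,6.4]}

```text
schema error: expected keys dp, delta_rot, fingers
```

Call:
carry_out:
  targets:
    - {"dp": [-5.0,0.2,0],"delta_rot": [0,0,6.4]}
    - {"dp": [-5.0,0.7,0],"delta_rot": [0,0,6.4]}
    - {"dp": [-4.8,1.3,0],"delta_rot": [0,0,6.4]}
    - {"dp": [0,0,0]}
    - {"dp": [0,0,0]}

```text
schema error: expected keys dp, delta_rot, fingers
```

```bash
cat >> h.py <<'E'
def wcam():
    s=ctrl.observe(); T=np.eye(4);T[:3,:3]=Ro.from_euler('xyz',s['ee_rot'],degrees=True).as_matrix();T[:3,3]=s['ee_pos']
    m=ctrl.camera_model('wrist'); return m,np.linalg.inv(T@np.array(m['T_tool_cam']))
def wz(c,u,v,z):
    o,d=ray(c[0],c[1],u,v); return o+d*(z-o[2])/d[2]
def wproj(c,p):
    q=c[1]@np.r_[p,1];m=c[0];return np.array([m['fx']*q[0]/q[2]+m['cx'],m['fy']*q[1]/q[2]+m['cy']])
E
python3 - <<'E'
from h import *
c=wcam(); im=snap('wrist','w1.png'); 
s=ctrl.observe(); print(s['time'],np.round(s['ee_pos'],1),np.round(s['ee_rot'],2))
for t in('jar_knob','jar'):print([(np.round(r['centre'],1),round(r['confidence'],2)) for r in ctrl.spot_point('wrist',t)])
print(wproj(c,[472,195,72]))
E
```

```text
0.95 [240.6 522.3 260.8] [180.     0.   155.26]
[]
[(array([447.1, 386.6,   1.7]), 0.76)]
[114.43189391 415.14018659]
```

View pics/w1.png

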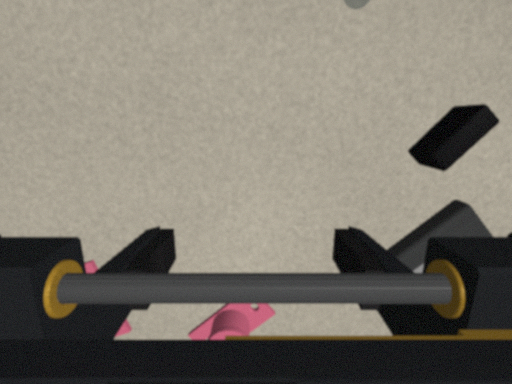

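The wrist view shows the gripper crossbar hiding rows below about 230, so I'll stop about 100 mm past the jar along tool −x. Rows need all three keys.

Call:
carry_out:
  targets:
    - {"dp": [-4.34,-2.5,0],"delta_rot": [0,0,6.4],"fingers": 1}
    - {"dp": [-4.6,-2.0,0],"delta_rot": [0,0,6.4],"fingers": 1}
    - {"dp": [-4.8,-1.5,0],"delta_rot": [0,0,6.4],"fingers": 1}
    - {"dp": [-4.9,-0.9,0],"delta_rot": [0,0,6.4],"fingers": 1}
    - {"dp": [-5.0,-0.4,0],"delta_rot": [0,0,6.4],"fingers": 1}

```text
time: 1.68
ee_pos: [386.2, 316.5, 261.0]
ee_rot: [180.0, 0.0, 123.1]
force: [0.1, 0.5, -0.3]
grip_width: 87.8
grasp_force: 0.0
```

Call:
carry_out:
  targets:
    - {"dp": [-5.0,0.2,0],"delta_rot": [0,0,6.4],"fingers": 1}
    - {"dp": [-5.0,0.7,0],"delta_rot": [0,0,6.4],"fingers": 1}
    - {"dp": [-5.0,1.3,0],"delta_rot": [0,0,6.4],"fingers": 1}
    - {"dp": [-5,0,0],"delta_rot": [0,0,0],"fingers": 1}
    - {"dp": [-5,0,0],"delta_rot": [0,0,0],"fingers": 1}

```text
time: 2.3
ee_pos: [497.7, 94.7, 260.8]
ee_rot: [180.0, 0.0, 104.1]
force: [-0.0, 0.3, 0.5]
grip_width: 88.4
grasp_force: 0.0
```

Call:
carry_out:
  targets:
    - {"dp": [0,0,0],"delta_rot": [0,0,0],"fingers": 1}
    - {"dp": [0,0,0],"delta_rot": [0,0,0],"fingers": 1}

```text
time: 2.55
ee_pos: [497.2, 96.6, 260.7]
ee_rot: [-180.0, -0.0, 104.0]
force: [0.1, 0.5, -0.1]
grip_width: 88.3
grasp_force: 0.0
```

```bash
cat > lk.py <<'E'
from h import *
import sys
c=wcam(); im=snap('wrist',sys.argv[1]); 
s=ctrl.observe(); print(s['time'],np.round(s['ee_pos'],1),np.round(s['ee_rot'],2))
np.savez('pics/'+sys.argv[1]+'.npz',V=c[1])
for t in sys.argv[2:]:print(t,[(np.round(r['centre'],1),round(r['confidence'],2),wproj(c,r['centre']).round()) for r in ctrl.spot_point('wrist',t)])
E
python3 lk.py w2.png jar_knob jar
```

```text
2.6 [497.   97.1 260.7] [-1.7999e+02 -3.0000e-02  1.0409e+02]
jar_knob [(array([323.3, 213.6,  74.1]), 0.59, array([108.,  24.]))]
jar [(array([325.7, 210. ,  -1.5]), 0.93, array([140.,  48.])), (array([472.4, 194.5,   2.9]), 0.9, array([252.,  91.]))]
```

View pics/w2.png

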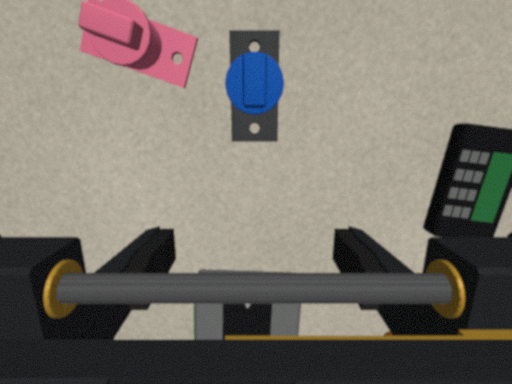

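The view shows the blue jar with holes at (254,47) and (254,128), and its knob spans columns 243–266, rows 53–107. I'll refine these and triangulate the knob height against the top camera.

```bash
python3 - <<'E'
from h import *
c=(ctrl.camera_model('wrist'),np.load('pics/w2.png.npz')['V'])
im=cv2.imread('pics/w2.png').astype(int)
g=im.sum(2)
def blob(u,v,r=9):
    w=g[v-r:v+r+1,u-r:u+r+1].astype(float); w=np.clip(w-(w.min()+w.max())/2,0,None); w[w<0]=0
    y,x=np.mgrid[v-r:v+r+1,u-r:u+r+1]; return (w*x).sum()/w.sum(),(w*y).sum()/w.sum()
B=[blob(254,47,7),blob(254,128,7)];print(B)
for z in (0,4,8):
  H=[wz(c,*b,z) for b in B]; d=H[0]-H[1];print(z,(H[0]+H[1])/2,np.hypot(*d[:2]),np.degrees(np.arctan2(d[1],d[0])))
# blue lid centroid in both views, triangulated
def lid(im,box):
    x0,y0,x1,y1=box; s=im[y0:y1,x0:x1]; m=((s[...,0]>s[...,2]*2)&(s[...,0]>60)).astype(np.uint8)
    x,y,w,h=cv2.boundingRect(m); M=cv2.moments(m,True); return x0+M['m10']/M['m00'],y0+M['m01']/M['m00'],(x0+x,y0+y,w,h)
a=lid(im,(200,30,310,150)); t=lid(cv2.imread('pics/b.png').astype(int),(195,200,245,245)); s=lid(cv2.imread('pics/s.png').astype(int),(240,145,285,200));print(a,t,s)
rs=[ray(*c,*a[:2])]+[ray(ctrl.camera_model(n),np.array(ctrl.camera_model(n)['view']),*q[:2]) for n,q in(('top',t),('scene',s))]
A=0;b=0
for o,d in rs:
    d=d/np.linalg.norm(d);P=np.eye(3)-np.outer(d,d);A=A+P;b=b+P@o
print('lid+knob centroid',np.linalg.solve(A,b))
E
```

```text
[(np.float64(253.9099234671941), np.float64(46.94010662997678)), (np.float64(254.1137737478411), np.float64(127.79188255613126))]
0 [474.12604223 197.63874494   0.        ] 96.69729444172089 104.17508511655942
4 [474.21484019 197.26051132   4.        ] 95.69355075798231 104.1750851165594
8 [474.30363815 196.88227769   8.        ] 94.68980707424375 104.17508511655942
(254.1299295774648, 82.49823943661971, (226, 52, 57, 63)) (215.49705882352941, 219.2735294117647, (205, 209, 23, 22)) (262.2113022113022, 167.87223587223588, (250, 155, 24, 25))
lid+knob centroid [474.13294011 198.76968435  59.72271035]
```

```bash
python3 - <<'E'
from h import *
plan([474.1,197.4,83],104.15,4)
E
```

```text
dp [2.56 0.06 4.44] rot [-0. -0.  0.]
dp [2.56 0.06 4.44] rot [-0. -0.  0.]
dp [2.56 0.06 4.44] rot [-0. -0.  0.]
dp [2.56 0.06 4.44] rot [-0. -0.  0.]
```

Call:
carry_out:
  targets:
    - {"dp": [5.1,0.12,1],"delta_rot": [0,0,0],"fingers": 1}
    - {"dp": [5.1,0.12,2.7],"delta_rot": [0,0,0],"fingers": 1}
    - {"dp": [0,0,5],"delta_rot": [0,0,0],"fingers": 1}
    - {"dp": [0,0,5],"delta_rot": [0,0,0],"fingers": 1}
    - {"dp": [0,0,4],"delta_rot": [0,0,0],"fingers": 1}

```text
time: 3.32
ee_pos: [473.5, 197.3, 81.9]
ee_rot: [-179.9, -0.0, 104.2]
force: [-0.1, 0.7, 0.8]
grip_width: 88.2
grasp_force: 0.0
```

Call:
carry_out:
  newtons: 25
  targets:
    - {"dp": [0,0,0],"delta_rot": [0,0,0],"fingers": 1}
    - {"dp": [0,0,0],"delta_rot": [0,0,0],"fingers": 0}
    - {"dp": [0,0,0],"delta_rot": [0,0,0],"fingers": 0}
    - {"dp": [0,0,0],"delta_rot": [0,0,0],"fingers": 0}
    - {"dp": [0,0,0],"delta_rot": [0,0,0],"fingers": 0}

```text
time: 3.95
ee_pos: [475.3, 195.9, 84.6]
ee_rot: [179.9, 0.0, 104.1]
force: [0.5, 0.0, -0.3]
grip_width: 50.0
grasp_force: 0.0
```

Call:
carry_out:
  targets:
    - {"dp": [0,0,0],"delta_rot": [0,0,0],"fingers": 0}
    - {"dp": [0,0,0],"delta_rot": [0,0,0],"fingers": 0}
    - {"dp": [0,0,0],"delta_rot": [0,0,0],"fingers": 0}

```text
time: 4.32
ee_pos: [474.3, 195.7, 83.5]
ee_rot: [-179.9, -0.0, 104.1]
force: [-2.7, -0.8, 4.3]
grip_width: 23.9
grasp_force: 24.9
```

Call:
carry_out:
  targets:
    - {"dp": [0,0,-3],"delta_rot": [0,0,0],"fingers": 0}
    - {"dp": [0,0,-4.5],"delta_rot": [0,0,0],"fingers": 0}
    - {"dp": [0,0,-5],"delta_rot": [0,0,0],"fingers": 0}
    - {"dp": [0,0,-4.5],"delta_rot": [0,0,0],"fingers": 0}
    - {"dp": [0,0,0],"delta_rot": [0,0,0],"fingers": 0}

```text
time: 4.95
ee_pos: [476.7, 196.2, 256.8]
ee_rot: [179.6, 0.0, 104.1]
force: [0.1, 0.3, -4.8]
grip_width: 23.8
grasp_force: 24.9
```

```bash
python3 - <<'E'
from h import *
plan([560,-218,252],102,9); s=ctrl.observe();print(s['grip_width'],s['force'],s['ee_pos'])
E
```

```text
dp [-4.69 -0.22  0.05] rot [0.04 0.   0.23]
dp [-4.69 -0.2   0.05] rot [0.04 0.   0.23]
dp [-4.69 -0.18  0.05] rot [0.04 0.   0.23]
dp [-4.69 -0.16  0.05] rot [0.04 0.   0.23]
dp [-4.69 -0.15  0.05] rot [0.04 0.   0.23]
dp [-4.69 -0.13  0.05] rot [0.04 0.   0.23]
dp [-4.69 -0.11  0.05] rot [0.04 0.   0.23]
dp [-4.69 -0.09  0.05] rot [0.04 0.   0.23]
dp [-4.69 -0.07  0.05] rot [0.04 0.   0.23]
23.82575543376418 [ 0.14383376  0.28553502 -4.82264363] [476.72309157 196.23008504 256.80130794]
```

Call:
carry_out:
  targets:
    - {"dp": [-3,-0.15,0],"delta_rot": [0,0,0.3],"fingers": 0}
    - {"dp": [-4.7,-0.15,0],"delta_rot": [0,0,0.3],"fingers": 0}
    - {"dp": [-4.7,-0.15,0],"delta_rot": [0,0,0.3],"fingers": 0}
    - {"dp": [-4.7,-0.15,0],"delta_rot": [0,0,0.3],"fingers": 0}
    - {"dp": [-4.7,-0.15,0],"delta_rot": [0,0,0.3],"fingers": 0}

```text
time: 5.58
ee_pos: [516.8, -19.0, 250.4]
ee_rot: [-179.8, -0.1, 102.5]
force: [0.3, 0.2, -4.9]
grip_width: 23.7
grasp_force: 25.0
```

Call:
carry_out:
  targets:
    - {"dp": [-4.7,-0.15,0],"delta_rot": [0,0,0.3],"fingers": 0}
    - {"dp": [-4.7,-0.15,0],"delta_rot": [0,0,0.3],"fingers": 0}
    - {"dp": [-4.7,-0.1,0],"delta_rot": [0,0,0],"fingers": 0}
    - {"dp": [-4.2,0,0],"delta_rot": [0,0,0],"fingers": 0}
    - {"dp": [-2,0,0],"delta_rot": [0,0,0],"fingers": 0}

```text
time: 6.2
ee_pos: [555.9, -218.7, 250.1]
ee_rot: [-179.8, -0.2, 101.8]
force: [-0.4, -0.5, -4.2]
grip_width: 24.1
grasp_force: 25.0
```

Call:
carry_out:
  targets:
    - {"dp": [0,0,0],"delta_rot": [0,0,0],"fingers": 0}
    - {"dp": [0,0,0],"delta_rot": [0,0,0],"fingers": 0}
    - {"dp": [0,0,0],"delta_rot": [0,0,0],"fingers": 0}

```text
time: 6.58
ee_pos: [556.9, -215.7, 253.5]
ee_rot: [-180.0, -0.0, 102.0]
force: [-0.2, -0.3, -3.9]
grip_width: 23.8
grasp_force: 25.0
```

```bash
python3 lk.py w3.png mixer_seat mixer
```

```text
6.625 [ 557.  -215.9  253.7] [-1.8000e+02 -1.0000e-02  1.0205e+02]
mixer_seat [(array([ 540.3, -116.2,   48.5]), 0.58, array([256.,  86.]))]
mixer [(array([ 555.9, -184.4,   -0.9]), 0.79, array([257., 147.]))]
```

View pics/w3.png

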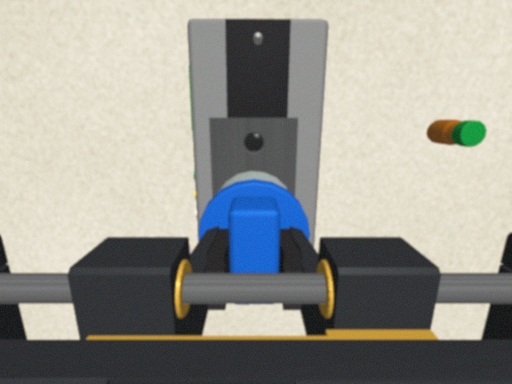

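The view shows the held foot's front hole at (254,141) and the far peg at (257,38). Deck edges run down columns ~189 and ~327, with the black strip between 226 and 291. I'll measure these subpixel.

```bash
python3 - <<'E'
from h import *
c=(ctrl.camera_model('wrist'),np.load('pics/w3.png.npz')['V'])
im=cv2.imread('pics/w3.png'); g=cv2.GaussianBlur(im.astype(float).sum(2),(0,0),1)
R=np.arange(50,112,3)
def edge(lo,hi,sgn):
    P=[]
    for r in R:
        d=sgn*np.gradient(g[r,lo:hi]); k=d.argmax(); k=min(max(k,1),len(d)-2)
        o=(d[k-1]-d[k+1])/(2*(d[k-1]-2*d[k]+d[k+1])+1e-9); P.append(wz(c,lo+k+o,r,45))
    P=np.array(P); l=cv2.fitLine(P[:,:2].astype(np.float32),cv2.DIST_HUBER,0,.01,.01).ravel(); 
    if l[1]<0:l[:2]*=-1
    return l
L=[edge(180,200,-1),edge(218,236,-1),edge(280,298,1),edge(314,335,1)]
for l in L: print('yaw(y axis)',np.degrees(np.arctan2(l[1],l[0])).round(2), 'x at y=-117.7: ',(l[2]+(-117.7-l[3])*l[0]/l[1]).round(2))
# far deck edge near strip
for u in(205,310):
    d=np.gradient(g[10:30,u]);print('far edge',u,10+d.argmin(),wz(c,u,10+d.argmin(),45))
p=im[28:52,248:268].sum(2);print(p)
s=ctrl.observe();print(s['ee_pos'],s['ee_rot'])
T=np.linalg.inv(Ro.from_euler('xyz',s['ee_rot'],degrees=True).as_matrix())
q=im[130:153,242:267].sum(2).astype(float); w=np.clip(q.max()*.55-q,0,None); m=cv2.moments((q<q.mean()*.7).astype(np.uint8),True);
hu,hv=242+m['m10']/m['m00'],130+m['m01']/m['m00'];print('hole',hu,hv,m['m00'])
for dz in(72,75.5,79): print('hole tool',T@(wz(c,hu,hv,s['ee_pos'][2]-dz)-s['ee_pos']))
E
```

```text
yaw(y axis) 100.97 x at y=-117.7:  465.47
yaw(y axis) 101.83 x at y=-117.7:  507.01
yaw(y axis) 101.78 x at y=-117.7:  575.96
yaw(y axis) 101.78 x at y=-117.7:  616.98
far edge 205 18 [474.14157717 -61.92263367  45.        ]
far edge 310 18 [580.72802668 -39.17461843  45.        ]
[[142 157 145 158 158 138 146 153 140 148 156 143 149 155 138 154 154 141
  145 155]
 [146 154 140 149 138 145 161 155 161 139 150 156 155 143 138 142 157 155
  146 155]
 [152 138 139 148 141 142 156 146 135 152 137 151 146 150 149 138 158 150
  145 143]
 [153 134 159 145 140 150 150 176 212 238 264 201 158 148 133 132 136 135
  136 155]
 [139 154 139 152 142 148 190 274 348 419 420 361 268 190 158 141 148 147
  158 151]
 [152 151 137 149 147 183 266 372 483 549 550 485 388 272 179 152 149 151
  138 138]
 [148 138 150 151 149 214 330 440 538 616 621 555 449 342 224 150 141 144
  128 145]
 [139 149 153 147 155 228 328 422 524 599 607 555 470 366 256 177 151 146
  138 136]
 [137 145 124 134 160 244 316 373 445 526 538 483 419 353 261 176 149 152
  142 134]
 [151 140 143 154 169 226 278 315 357 412 422 376 349
[... 806 characters left out ...]
 132 153 145 125 158 140 134 147 142 148 146 155 139 158 155 152
  143 151]
 [149 143 140 149 139 137 145 152 153 132 147 164 153 147 143 148 140 140
  145 160]
 [142 132 132 145 146 143 137 156 152 145 140 150 147 129 151 148 148 146
  145 146]
 [136 156 141 148 143 136 149 156 144 125 159 145 156 147 136 144 141 154
  148 146]
 [126 137 143 149 140 154 135 150 137 150 144 139 146 142 143 149 141 137
  132 155]]
[ 557.07403328 -216.31713559  253.946071  ] [1.79985346e+02 9.26719398e-03 1.02026349e+02]
hole 253.06666666666666 142.65555555555557 180.0
hole tool [51.48492639  1.15510543 71.99197139]
hole tool [51.21124756  1.14700676 75.49201375]
hole tool [50.93756873  1.13890809 78.9920561 ]
```

```bash
python3 - <<'E'
from h import *
c=(ctrl.camera_model('wrist'),np.load('pics/w3.png.npz')['V'])
P=np.array([557.0,-216.0,253.8]);R=Ro.from_euler('xyz',[180,0,102.04],degrees=True)
im=cv2.imread('pics/w3.png'); g=im.astype(float).sum(2)
t=lambda u,v,z:R.inv().apply(wz(c,u,v,z)-P).round(2)
zt=P[2]-75.5
print('hole rows',g[126:158,254].astype(int)); print('hole cols',g[141,240:270].astype(int))
print('front edge rows',g[110:126,230].astype(int), 'cols@125',g[125,204:216].astype(int),g[125,290:303].astype(int))
a=t(257.2,30.8,63);b=t(257.2,44.3,45);print('peg from tip far',a-[1.5,0,0],'from base near',b+[4.5,0,0])
print('front corners',t(210,118,zt),t(298,118,zt))
E
```

```text
hole rows [251 249 252 269 264 242 237 245 266 262 229 182 137 128 112 117 125 129
 133 114 121 113 130 137 172 220 261 277 283 255 266 257]
hole cols [263 262 250 219 173 157 125 126 122 116 129 122 110 128 117 133 113 112
 120 119 110 120 155 189 230 246 251 273 254 258]
front edge rows [127 141 130 123 112 130 150 194 237 244 248 257 251 260 249 258] cols@125 [433 433 434 433 410 352 285 259 250 245 247 245] [263 256 260 250 250 258 275 322 393 429 437 442 444]
peg from tip far [149.74   5.12 190.8 ] from base near [147.76   5.36 208.8 ]
front corners [ 67.33 -27.99  75.5 ] [67.33 31.65 75.5 ]
```

Call:
carry_out:
  targets:
    - {"dp": [4.5,0.16,0],"delta_rot": [0,0,0.1],"fingers": 0}
    - {"dp": [4.3,0.1,1.5],"delta_rot": [0,0,0.1],"fingers": 0}
    - {"dp": [1,0.1,4],"delta_rot": [0,0,0],"fingers": 0}
    - {"dp": [0,0,3.5],"delta_rot": [0,0,0],"fingers": 0}
    - {"dp": [0,0,0],"delta_rot": [0,0,0],"fingers": 0}

```text
time: 7.35
ee_pos: [538.3, -119.1, 161.2]
ee_rot: [-179.7, -0.2, 101.8]
force: [0.5, 0.0, -3.7]
grip_width: 23.6
grasp_force: 25.0
```

Call:
carry_out:
  targets:
    - {"dp": [0,0,0],"delta_rot": [0,0,0],"fingers": 0}
    - {"dp": [0,0,0],"delta_rot": [0,0,0],"fingers": 0}
    - {"dp": [0,0,0],"delta_rot": [0,0,0],"fingers": 0}
    - {"dp": [0,0,0],"delta_rot": [0,0,0],"fingers": 0}

```text
time: 7.85
ee_pos: [540.6, -120.8, 164.4]
ee_rot: [179.9, 0.0, 101.7]
force: [0.4, 0.1, -4.7]
grip_width: 23.5
grasp_force: 25.0
```

```bash
python3 lk.py w4.png; python3 - <<'E'
from h import *
s=snap('scene','s4.png')
w=cv2.imread('pics/w4.png')[90:240,190:320]
a=cv2.resize(w,(520,600),interpolation=2)
p=proj('scene',[540,-118,80]).astype(int);print(p)
x,y=p[0]-50,p[1]-55
b=cv2.resize(cv2.imread('pics/s4.png')[y:y+110,x:x+100],(270,300),interpolation=2)
o=np.zeros((600,790,3),np.uint8);o[:,:520]=a;o[:300,520:]=b
cv2.imwrite('pics/d.png',o);print(x,y)
E
```

```text
7.9 [ 540.5 -120.7  164.2] [1.7997e+02 2.0000e-02 1.0175e+02]
[168 255]
118 200
```

View pics/d.png

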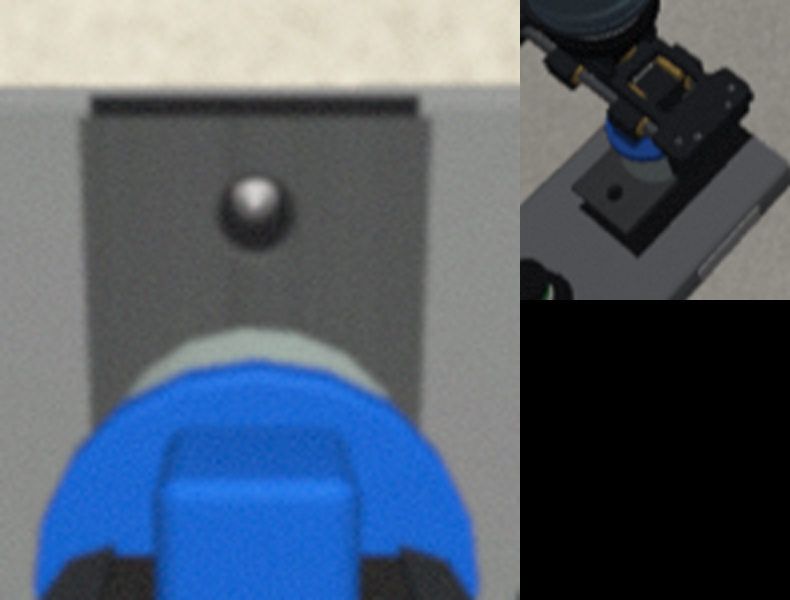

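The crop shows the hole centred at crop (258,212), px (254.4,143). The peg tip shows through it at crop (256,193), px (254,138). I'll compute the remaining offset.

```bash
python3 - <<'E'
from h import *
c=(ctrl.camera_model('wrist'),np.load('pics/w4.png.npz')['V'])
P=np.array([540.5,-120.7,164.2]);R=Ro.from_euler('xyz',[180,0,101.75],degrees=True)
t=lambda u,v,z:R.inv().apply(wz(c,u,v,z)-P).round(2)
print('hole',t(254.2,142.8,P[2]-75.5),'peg tip',t(253.8,138,63),'strip far edge',t(254,113.5,45),'jar front edge',t(254,119.5,P[2]-75.5))
E
```

```text
hole [50.2   2.18 75.5 ] peg tip [ 51.83   1.95 101.2 ] strip far edge [ 70.5    2.14 119.2 ] jar front edge [65.82  2.04 75.5 ]
```

Call:
carry_out:
  targets:
    - {"dp": [0.12,0,0],"delta_rot": [0,0,0],"fingers": 0}
    - {"dp": [0,0,0.7],"delta_rot": [0,0,0],"fingers": 0}
    - {"dp": [0,0,0.7],"delta_rot": [0,0,0],"fingers": 0}
    - {"dp": [0,0,0.6],"delta_rot": [0,0,0],"fingers": 0}
    - {"dp": [0,0,0.3],"delta_rot": [0,0,0],"fingers": 0}

```text
time: 8.57
ee_pos: [539.7, -119.3, 139.9]
ee_rot: [-179.9, -0.0, 101.8]
force: [0.3, -0.0, -4.1]
grip_width: 23.7
grasp_force: 25.0
```

Call:
carry_out:
  targets:
    - {"dp": [0,0,0],"delta_rot": [0,0,0],"fingers": 0}
    - {"dp": [0,0,0],"delta_rot": [0,0,0],"fingers": 0}

```text
time: 8.82
ee_pos: [540.2, -119.5, 140.9]
ee_rot: [180.0, 0.0, 101.8]
force: [-0.3, 0.8, -3.7]
grip_width: 23.6
grasp_force: 25.0
```

```bash
python3 lk.py w5.png; python3 - <<'E'
from h import *
a=cv2.resize(cv2.imread('pics/w5.png')[90:240,190:320],(520,600),interpolation=2)
b=snap('scene','s5.png');b=cv2.resize(cv2.imread('pics/s5.png')[200:310,118:218],(270,300),interpolation=2)
o=np.zeros((600,790,3),np.uint8);o[:,:520]=a;o[:300,520:]=b
cv2.imwrite('pics/e.png',o);print(ctrl.observe()['force'])
E
```

```text
8.875 [ 540.3 -119.5  141. ] [1.7997e+02 2.0000e-02 1.0176e+02]
[-0.4072087  -0.06079868 -3.99974766]
```

View pics/e.png

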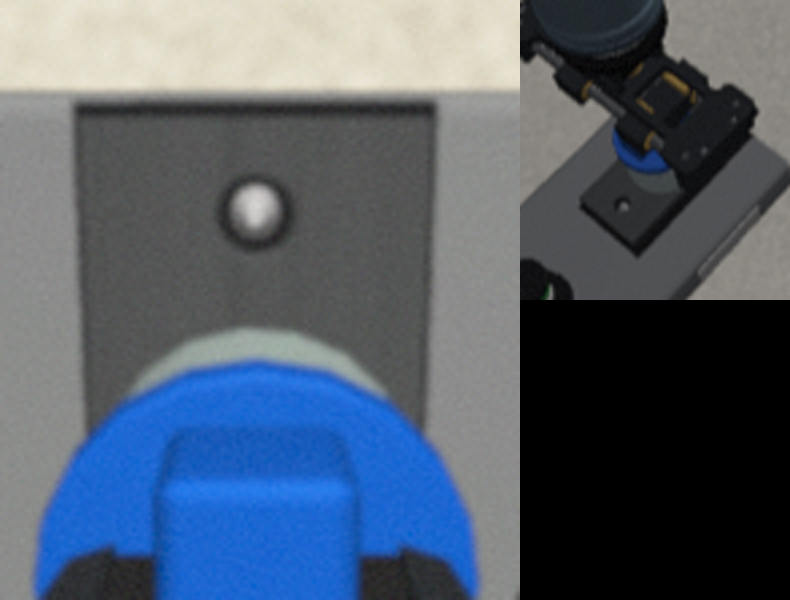

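Both pegs sit centred in their holes: the wrist crop shows (257,210), and the scene view shows the near peg too. Lowering the last 12 mm.

Call:
carry_out:
  targets:
    - {"dp": [0,0,0.5],"delta_rot": [0,0,0],"fingers": 0}
    - {"dp": [0,0,0.4],"delta_rot": [0,0,0],"fingers": 0}
    - {"dp": [0,0,0.2],"delta_rot": [0,0,0],"fingers": 0}
    - {"dp": [0,0,0],"delta_rot": [0,0,0],"fingers": 0}
    - {"dp": [0,0,0],"delta_rot": [0,0,0],"fingers": 0}

```text
time: 9.55
ee_pos: [540.1, -119.4, 129.8]
ee_rot: [180.0, 0.0, 101.8]
force: [-0.5, 0.1, -4.5]
grip_width: 23.8
grasp_force: 25.0
```

Call:
carry_out:
  targets:
    - {"dp": [0,0,0.1],"delta_rot": [0,0,0],"fingers": 0}
    - {"dp": [0,0,0.1],"delta_rot": [0,0,0],"fingers": 0}
    - {"dp": [0,0,0],"delta_rot": [0,0,0],"fingers": 0}

```text
time: 9.93
ee_pos: [540.3, -119.7, 128.3]
ee_rot: [180.0, 0.0, 101.8]
force: [-1.7, -1.1, 0.5]
grip_width: 23.7
grasp_force: 25.0
```

Now it is landing on the deck: the force rose from −4.5 to +0.5 N. I'll press slightly more, then release.

Call:
carry_out:
  targets:
    - {"dp": [0,0,0.05],"delta_rot": [0,0,0],"fingers": 0}
    - {"dp": [0,0,0],"delta_rot": [0,0,0],"fingers": 0}
    - {"dp": [0,0,0],"delta_rot": [0,0,0],"fingers": 1}
    - {"dp": [0,0,0],"delta_rot": [0,0,0],"fingers": 1}
    - {"dp": [0,0,0],"delta_rot": [0,0,0],"fingers": 1}

```text
time: 10.55
ee_pos: [540.2, -119.3, 127.2]
ee_rot: [180.0, -0.0, 101.8]
force: [-0.2, 0.4, 0.6]
grip_width: 51.6
grasp_force: 0.0
```

Call:
carry_out:
  targets:
    - {"dp": [0,0,0],"delta_rot": [0,0,0],"fingers": 1}
    - {"dp": [0,0,0],"delta_rot": [0,0,0],"fingers": 1}
    - {"dp": [0,0,-2],"delta_rot": [0,0,0],"fingers": 1}
    - {"dp": [0,0,-5],"delta_rot": [0,0,0],"fingers": 1}
    - {"dp": [0,0,-5],"delta_rot": [0,0,0],"fingers": 1}

```text
time: 11.18
ee_pos: [539.7, -119.2, 248.1]
ee_rot: [-179.9, -0.0, 101.8]
force: [0.6, -0.9, -0.0]
grip_width: 88.6
grasp_force: 0.0
```

Call:
carry_out:
  targets:
    - {"dp": [-4.5,0,0],"delta_rot": [0,0,0],"fingers": 0}
    - {"dp": [-5,0,0],"delta_rot": [0,0,0],"fingers": 0}
    - {"dp": [-4.4,0,1],"delta_rot": [0,0,0],"fingers": 0}
    - {"dp": [0,0,3],"delta_rot": [0,0,0],"fingers": 0}
    - {"dp": [0,0,3],"delta_rot": [0,0,0],"fingers": 0}

```text
time: 11.8
ee_pos: [568.4, -256.4, 176.4]
ee_rot: [180.0, 0.0, 101.7]
force: [0.5, 0.4, -0.3]
grip_width: 40.3
grasp_force: 0.0
```

Call:
carry_out:
  targets:
    - {"dp": [0,0,0],"delta_rot": [0,0,0],"fingers": 0}
    - {"dp": [0,0,0],"delta_rot": [0,0,0],"fingers": 0}
    - {"dp": [0,0,0],"delta_rot": [0,0,0],"fingers": 0}

```text
time: 12.18
ee_pos: [569.3, -255.9, 179.1]
ee_rot: [179.9, 0.1, 101.8]
force: [-0.3, 0.5, -0.0]
grip_width: 10.3
grasp_force: 0.0
```

```bash
python3 lk.py w6.png jar jar_knob; python3 - <<'E'
from h import *
a=cv2.imread('pics/w6.png')[:, :]
snap('scene','s6.png');b=cv2.resize(cv2.imread('pics/s6.png')[190:350,70:220],(281,300),interpolation=2)
for n in('scene','top'):
  if n=='top':snap('top')
  for t in('plunger_top','jar','mixer_seat'):print(n,t,[(np.round(r['centre'],1),round(r['confidence'],2)) for r in ctrl.spot_point(n,t)])
o=np.zeros((384,793,3),np.uint8);o[:,:512]=a;o[:300,512:]=b
cv2.imwrite('pics/f.png',o);s=ctrl.observe();print(s['force'],s['grip_width'],s['time'])
E
```

```text
12.225 [ 569.2 -255.8  178.9] [1.7989e+02 1.1000e-01 1.0178e+02]
jar [(array([ 539.4, -116. ,   44.1]), 0.63, array([250.,  20.]))]
jar_knob []
scene plunger_top []
scene jar [(array([329.3, 214.4,   0.5]), 0.92), (array([448.3, 386.7,   4.7]), 0.87), (array([ 540.3, -117.3,   45.1]), 0.73)]
scene mixer_seat []
top plunger_top [(array([ 566.9, -254.3,   93.6]), 0.53)]
top jar [(array([446.6, 385.4,   2.3]), 0.87), (array([326. , 214.4,  -0.7]), 0.85), (array([ 542.8, -109.7,   45.7]), 0.79)]
top mixer_seat [(array([ 538.8, -119.9,   49.5]), 0.62)]
[-0.07965028 -0.09171833  0.47025543] 0.4546257307988117 12.725
```

View pics/f.png

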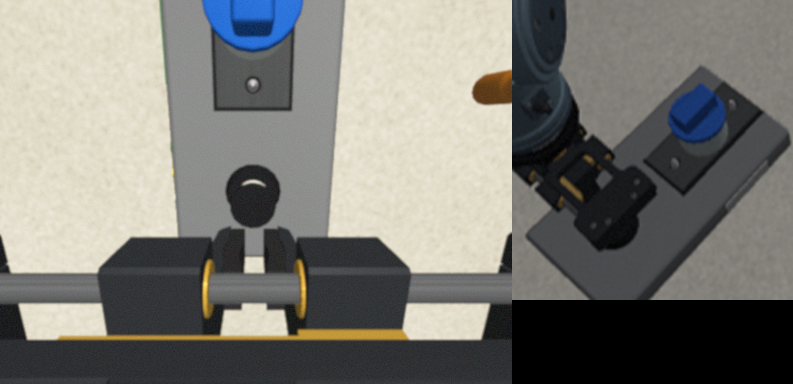

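The jar is seated, with both pegs showing through the holes in the scene inset at (673,161) and (732,103). The plunger cap is at (253,205), right where the TCP axis projects. Fingers are shut, so I'll go down.

Call:
carry_out:
  targets:
    - {"dp": [0,0,3],"delta_rot": [0,0,0],"fingers": 0}
    - {"dp": [0,0,2],"delta_rot": [0,0,0],"fingers": 0}
    - {"dp": [0,0,0.6],"delta_rot": [0,0,0],"fingers": 0}
    - {"dp": [0,0,0],"delta_rot": [0,0,0],"fingers": 0}
    - {"dp": [0,0,0],"delta_rot": [0,0,0],"fingers": 0}

```text
time: 13.35
ee_pos: [569.0, -255.9, 122.2]
ee_rot: [179.9, 0.1, 101.8]
force: [-0.4, 0.4, 0.1]
grip_width: 0.6
grasp_force: 0.0
```

Call:
carry_out:
  targets:
    - {"dp": [0,0,0.5],"delta_rot": [0,0,0],"fingers": 0}
    - {"dp": [0,0,0.3],"delta_rot": [0,0,0],"fingers": 0}
    - {"dp": [0,0,0.2],"delta_rot": [0,0,0],"fingers": 0}
    - {"dp": [0,0,0],"delta_rot": [0,0,0],"fingers": 0}
    - {"dp": [0,0,0],"delta_rot": [0,0,0],"fingers": 0}

```text
time: 13.98
ee_pos: [569.0, -255.9, 111.9]
ee_rot: [179.9, 0.1, 101.8]
force: [1.4, -0.6, 4.0]
grip_width: 0.7
grasp_force: 2.4
```

Call:
carry_out:
  targets:
    - {"dp": [0,0,0.4],"delta_rot": [0,0,0],"fingers": 0}
    - {"dp": [0,0,0.3],"delta_rot": [0,0,0],"fingers": 0}
    - {"dp": [0,0,0.2],"delta_rot": [0,0,0],"fingers": 0}
    - {"dp": [0,0,0],"delta_rot": [0,0,0],"fingers": 0}
    - {"dp": [0,0,0],"delta_rot": [0,0,0],"fingers": 0}

```text
time: 14.6
ee_pos: [569.0, -255.9, 103.3]
ee_rot: [179.9, 0.1, 101.8]
force: [0.3, -1.1, 8.9]
grip_width: 0.4
grasp_force: 4.1
```

```bash
python3 lk.py w7.png; python3 - <<'E'
from h import *
f=[]
for i in range(8): 
    ctrl.grab_frame('top'); s=ctrl.observe(); f.append([*s['ee_pos'],s['force'][2]])
print(np.mean(f,0),np.std(f,0))
snap('scene','s7.png')
a=cv2.resize(cv2.imread('pics/w7.png')[130:250,190:320],(390,360),interpolation=2)
b=cv2.resize(cv2.imread('pics/s7.png')[240:350,70:180],(400,400),interpolation=2)
o=np.zeros((400,790,3),np.uint8);o[:360,:390]=a;o[:,390:]=b;cv2.imwrite('pics/g.png',o)
E
```

```text
14.65 [ 569.  -255.9  103.3] [1.7993e+02 7.0000e-02 1.0176e+02]
[ 569.00448652 -255.90454916  103.28556931    8.13701071] [0.01181301 0.01592007 0.01957594 0.56216039]
```

View pics/g.png

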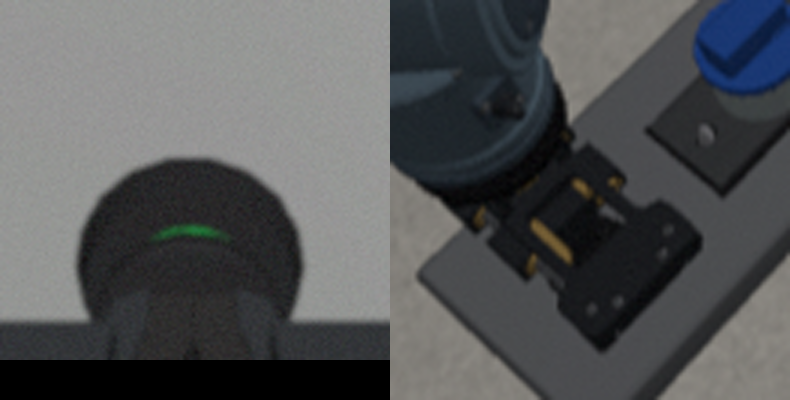

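White has gone in and a green sliver shows at (190,233), so travel is about 12.7 mm at 8.1 N. I'll add 2 mm to reach the middle.

Call:
carry_out:
  targets:
    - {"dp": [0,0,0.1],"delta_rot": [0,0,0],"fingers": 0}
    - {"dp": [0,0,0.1],"delta_rot": [0,0,0],"fingers": 0}
    - {"dp": [0,0,0],"delta_rot": [0,0,0],"fingers": 0}
    - {"dp": [0,0,0],"delta_rot": [0,0,0],"fingers": 0}
    - {"dp": [0,0,0],"delta_rot": [0,0,0],"fingers": 0}

```text
time: 15.72
ee_pos: [569.0, -255.9, 101.4]
ee_rot: [179.9, 0.1, 101.8]
force: [0.3, 0.7, 9.1]
grip_width: 0.0
grasp_force: 4.5
```

```bash
python3 - <<'E'
from h import *
f=[]
for i in range(8): 
    ctrl.grab_frame('top'); s=ctrl.observe(); f.append([*s['ee_pos'],s['force'][2]])
m=np.mean(f,0);print(m,s['time'])
if 100<m[2]<103 and 7.5<m[3]<10.5: print(ctrl.hand_in())
E
```

```text
[ 569.0120131  -255.9104796   101.40405125    9.02847849] 16.125
the job is handed in; nothing more can be done
None
```

I seated the blue-lidded jar over both pegs and let go of it, then handed the job in at 16.1 s with the fingers holding the plunger at about 14.6 mm (9.0 N); the verdict was not reported back.

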